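# Mix a stain flask on a touch-start vortex mixer

## Task

Switch the vortex mixer on at its red rocker, then take the amber round-bottom flask by its neck, lift it out of its cork ring and seat it upright in the mixer's sprung rubber cup. Press it straight down until the cup reaches its bottom stop, without ramming it, and finish with the flask still held by the neck and pressed down there. Keep the flask upright throughout and leave the clear flask and the two dropper bottles where they stand.

Things in the scene. Friction and masses are not known exactly. Their poses are not given: they have to be found in the camera images.
- amber_flask: the flask to mix: amber glass, round-bottom, black stopper, 0.2 to 0.33 kg. Origin at the lowest point of the bulb, z up the neck. Bulb 85 mm in diameter, centre 42.5 mm up; straight round neck 28 mm in diameter from 88 to 133 mm up; stopper 23 mm wide, its top at 143 mm. Starts upright in its cork ring, origin 9 mm above the table
- flask_centre (a point): centre of the amber flask's bulb, 42.5 mm above its lowest point, on the neck's axis
- flask_neck (a point): a point on the axis of the amber flask's neck, 109 mm above its lowest point: the height at which to grip (28 mm wide)
- amber_cork: the round cork ring, fixed to the table, in which the amber flask starts: 106 mm outside, 60 mm inside, 28 mm high. Origin at the centre of its underside
- mixer: vortex mixer, pale grey housing fixed to the table, 170 mm long (its x) by 125 mm wide (its y). Origin: centre of its underside; x points from the front panel to the back. Deck 70 mm high; dark front panel at x -30 to -85 mm slopes down to 54 mm high. Sprung cup centred at x +30 mm; rocker pivot at x -57.5, y +28 mm; grey dial, 34 mm wide and 14 mm high, at x -57.5, y -32 mm
- rocker (a joint): red rocker switch on the front panel: two halves, each 22 mm long and 24 mm wide, pivot along the mixer's y. 0 = off: the front half (with a white dash, away from the cup) stands raised; 0.26 rad = on: front half pressed fully down. Stays where it is left. About 3 N straight down at point rocker_front moves it; that point goes down about 4 mm
- rocker_front (a point): point on the top surface of the rocker's raised front half, 15 mm from the pivot: press here, straight down; it moves with the rocker
- cradle: black rubber cup with a blue band on the mixer's head. Its rounded lip is a ring, 82 mm across outside, 62 mm inside, in which the round bulb centres itself. Origin: middle of the ring, 5 mm below the lip's top, 110 mm above the table when up; z up. Moves straight down on a spring. With the flask seated, the bulb's centre is 31.5 mm above this origin
- cradle_centre (a point): the same point as the cup's origin: centre of the lip ring, moving with the cup
- head_travel (a joint): how far the cup is pressed down: 0 = up, 0.012 m = at its bottom stop. It takes about 4 N on the cup to start it moving (the flask alone does not) and about 13 N to hold it at the stop, which is rigid
- clear_flask: bystander: clear glass flask of the same shape with a white stopper, standing in another cork ring of the same size. Origin at the lowest point of its bulb; its top is 152 mm above the table
- dropper_red: bystander: small red dropper bottle with a white tip, 25 mm in diameter, 74 mm high, loose. Origin at the centre of its underside
- dropper_green: bystander: small green dropper bottle with a white tip, 25 mm in diameter, 74 mm high, loose. Origin at the centre of its underside
Not all that is in view belongs to the job. What is meant by the amber_flask is not green, pink or turquoise, and is the larger of those in its own colour.

How it is judged:
By the outcome, as a careful person would: the job done as asked, in the order asked, and still so for the second after the job is handed in, while the arm keeps its last pose, push and grip.
It also fails if it takes over 51 s, if anything falls off the work surface, if the arm or the gripper's body presses on something with over 40 N, if the wrist force passes 120 N, or if a joint passes its speed limit or range.

## Robot

A 6-joint arm with a two-finger parallel gripper is mounted at the origin on the work surface. World frame = base frame: x ahead of the robot, y to its left, z up, the work surface at z = 0. Lengths are in m, angles in rad, forces in N, time in s.
With the tool pointing down it reaches from about 0.3 to 0.85 m from the base axis. Payload 5.4 kg.
Tool frame: the origin (TCP) lies between the finger pads, 19 mm behind the fingertips; this is the grasp point; z points along the fingers, x is the direction in which the jaws open and shut, and the axes are right-handed (so a half turn about z gives the same grasp; the last joint's range is limited). The gripper opens to 85 mm and grips with 20 to 120 N. Pads are 22 mm wide; open, the fingers measure 114 mm over their backs; the gripper's body (76 mm by 85 mm) begins 54 mm behind the grasp point. The pads swing forward as they close: fully open they stand 13 mm farther back than shut.
Start: joints at [0.902, 0.158, 1.597, -0, 1.386, -0.21], TCP at [0.255, 0.516, 0.25] pointing down, gripper open.
Joint ranges: [-2.91, 2.91], [-0.94, 2.29], [0.18, 2.7], [-1.29, 4.43], [0.17, 2.64], [-3, 3]. Speed limits (rad/s): [2.57, 2.57, 3.14, 3.14, 3.14, 3.14].

## Interface

Orientations are given as a rotation vector (axis times angle).
In Python, from rig import state, eyes, manip gives the robot as it stands. The module is installed in compiled form; this text tells all that it offers.
- The arm moves only by the shell command python3 -m creep 'ROWS' [OPENING] [FORCE]. ROWS is a JSON object of lists of equal length, an entry for each row: "travel": the shift along the tool's x, y, z scaled (see below), a list of three; "delta_rot": the turn, a rotation vector about the tool's x, y, z scaled (see below), a list of three. A call has 1 to 8 rows; each row shifts and turns the commanded pose from where the row before left it, along the tool's axes as they then stand; what a row does not reach is not made up. The controller multiplies each number of a shift by 0.1 m and each number of a turn by pi rad. A row lasts 1/8 s, in which the tool goes at most 62.5 mm and 10.7 degrees, less where a joint would pass 70% of its speed; a pose out of reach is approached as far as the arm can. A call with a number of a shift or a turn outside -1 to 1 is refused whole. A call with a gripper value outside its range is refused whole. OPENING is the closure, from -1 (fully open) to 1 (shut), so that 0 is half open, set as the call begins (- or left out, the last holds). The fingers move at their own pace and stop on an object; FORCE is the grip in N (left out, the last holds). Time passes only in rows, so rows that do not move let the fingers close. It gives the time, the measured TCP pose, the force and the opening at its end, in the units of the state.
- state(): the state, without advancing time (a new reading comes with each control period).
- eyes.read_camera(name): name is "scene" or "top" or "wrist"; returns a dict with "image" (420x560x3 uint8, red, green, blue), "fov_y" (degrees; the focal length in pixels is half the picture's height over the tangent of half this angle, whatever the lens; pixels are square), "cx", "cy" (the principal point, pixels), "camera_from_world" (4x4, takes a point from world to camera coordinates). Camera axes: x right, y up, looking along -z (the intrinsics and any distortion apply to the point x, -y, -z); pixel columns grow to the right and rows downward; lengths in m; the calibration is good to about 2 mm. The wrist camera is an equidistant fisheye: a pixel r from the principal point sees the ray r / f radians off the axis. A picture is of the moment at which its call begins. There is no depth.
- manip.hand_in(): hands the job in, once; it reports no verdict.
The state is a dict: "time_s": time; "q": joint angles; "qvel": joint speeds; "joint_efforts": joint torques, N m; "tool_pos": TCP position; "orientation": TCP orientation; "wrist_force": force on the tool from outside, world axes, zero at the start; "wrist_torque": the same for the moment, N m; "grip_width": opening from 0.0 (shut) to 1.0 (fully open).
Only numpy, scipy, OpenCV 4.12 (cv2) and the standard library are available. Lean on these libraries where they do the work, as an engineer would, in place of code of your own. Each camera call takes 0.05 s, during which the arm holds its last target. There are 200 camera calls.

## Working session

There is one attempt and no reset: what is moved stays moved. The work goes in short steps, Python scripts to look and compute and a shell command to move; the robot and the scene stay as the last step left them, time stands still between calls to the robot, and variables do not carry over. Pictures are saved under pics/ and viewed, about 8 in all and at most 12, crops included, and the job is handed in when it is done.

```bash
mkdir -p pics
cat > h.py <<'E'
import numpy as np, cv2, json
from rig import state, eyes, manip
def snap(name,fn):
    c=eyes.read_camera(name); cv2.imwrite('pics/'+fn+'.png',c['image'][:,:,::-1])
    np.savez('pics/'+fn+'.npz',M=c['camera_from_world'],f=c['image'].shape[0]/2/np.tan(np.radians(c['fov_y'])/2),cx=c['cx'],cy=c['cy'],w=(name=='wrist'))
    return c
def ray(fn,u,v):
    d=np.load('pics/'+fn+'.npz');x=(u-d['cx'])/d['f'];y=(v-d['cy'])/d['f']
    if d['w']:
        r=np.hypot(x,y);s=np.sin(r)/r if r>1e-9 else 1;k=np.array([x*s,-y*s,-np.cos(r)])
    else: k=np.array([x,-y,-1.])
    M=d['M'];R=M[:3,:3];return -R.T@M[:3,3],R.T@k
def atz(fn,u,v,z):
    o,k=ray(fn,u,v);return o+k*(z-o[2])/k[2]
def proj(fn,p):
    d=np.load('pics/'+fn+'.npz');q=(d['M']@np.append(p,1))[:3];x,y,z=q[0],-q[1],-q[2]
    if d['w']:
        n=np.hypot(x,y);t=np.arctan2(n,z);s=t/n
        return d['cx']+d['f']*x*s,d['cy']+d['f']*y*s
    return d['cx']+d['f']*x/z,d['cy']+d['f']*y/z
def tri(obs):
    A=np.zeros((3,3));b=np.zeros(3)
    for f,u,v in obs:
        o,k=ray(f,u,v);k/=np.linalg.norm(k);P=np.eye(3)-np.outer(k,k);A+=P;b+=P@o
    return np.linalg.solve(A,b)
E
python3 - <<'E'
from h import *
snap('top','t0');snap('scene','s0')
a=cv2.imread('pics/t0.png');b=cv2.imread('pics/s0.png')
for f in('t0','s0'):print(np.load(f'pics/{f}.npz')['M'].round(3),np.load(f'pics/{f}.npz')['f'])
s=state();print(s)
E
```

```text
[[-0.016 -1.     0.005  0.021]
 [ 0.997 -0.015  0.079 -0.543]
 [-0.079  0.006  0.997 -1.083]
 [ 0.     0.     0.     1.   ]] 486.27684477040435
[[ 0.715  0.699 -0.01  -0.386]
 [-0.561  0.583  0.588  0.205]
 [ 0.417 -0.414  0.809 -1.006]
 [ 0.     0.     0.     1.   ]] 398.5871339204258
{'time_s': 0.1, 'q': array([ 9.01914677e-01,  1.59036812e-01,  1.59814465e+00,  1.20527618e-05,
        1.38622352e+00, -2.10088996e-01]), 'qvel': array([ 0.00162611, -0.0010336 , -0.00209476,  0.00067269,  0.0017103 ,
        0.0010619 ]), 'joint_efforts': array([-3.51302942e-04, -3.96994185e+01, -3.32337785e+01, -2.28214517e-04,
        4.25609294e-03,  3.84553096e-05]), 'tool_pos': array([0.25432008, 0.51510537, 0.24906761]), 'orientation': array([ 2.66786957,  1.65779331, -0.00268396]), 'wrist_force': array([ 0.12040814,  0.45440623, -0.54146432]), 'wrist_torque': array([ 0.03440934,  0.0031075 , -0.00648786]), 'grip_width': 0.9958136348215851}
```

View pics/t0.png

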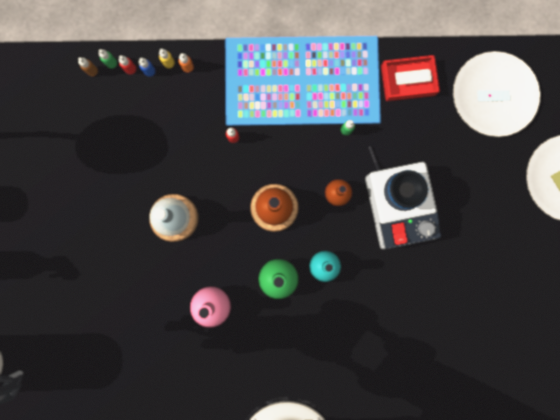

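View pics/s0.png

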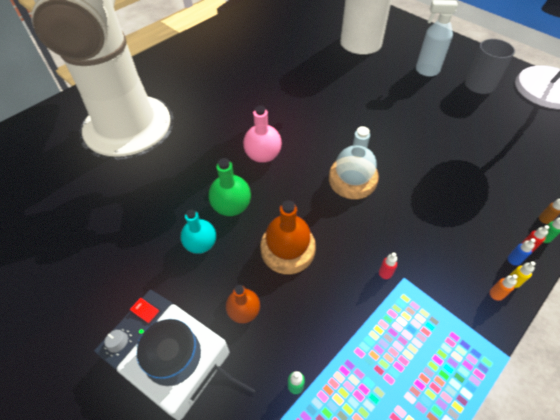

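The top view shows the amber flask in its cork at about (273,205), the mixer at (403,205), the rocker at (400,233) and the clear flask at (172,217). I'll enlarge these for better readings.

Run:
```python
from h import *
a=cv2.imread('pics/t0.png');b=cv2.imread('pics/s0.png')
def c(im,x,y,w,h):
    o=cv2.resize(im[y:y+h,x:x+w],None,fx=4,fy=4,interpolation=cv2.INTER_CUBIC)
    for i in range(0,w,20):cv2.putText(o,str(x+i),(4*i,10),0,.35,(255,255,0));cv2.line(o,(4*i,12),(4*i,18),(255,255,0))
    for i in range(0,h,20):cv2.putText(o,str(y+i),(0,4*i+4),0,.35,(255,255,0));cv2.line(o,(22,4*i),(28,4*i),(255,255,0))
    return o
T=np.hstack([c(a,360,150,90,110)[:300*2],c(b,90,285,100,110)]);
U=np.hstack([c(a,240,175,75,65),c(b,255,195,75,65)])
T=T[:440];o=np.zeros((440,max(T.shape[1],0),3),np.uint8);o[:]=T
cv2.imwrite('pics/c1.png',np.hstack([o])); cv2.imwrite('pics/c2.png',U)
```

```text
(no output)
```

View pics/c1.png

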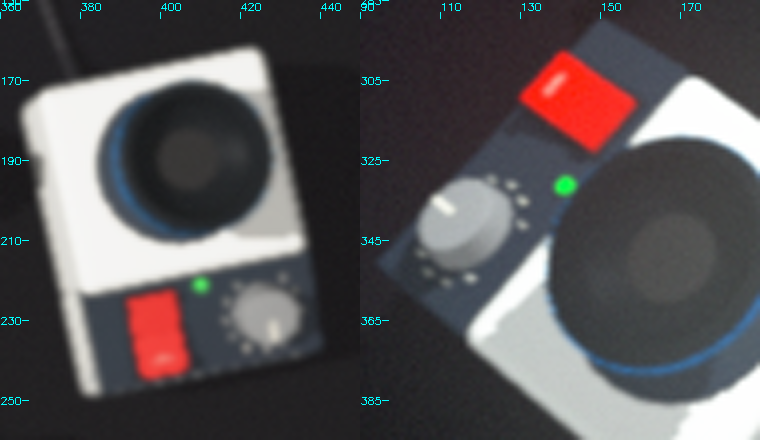

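View pics/c2.png

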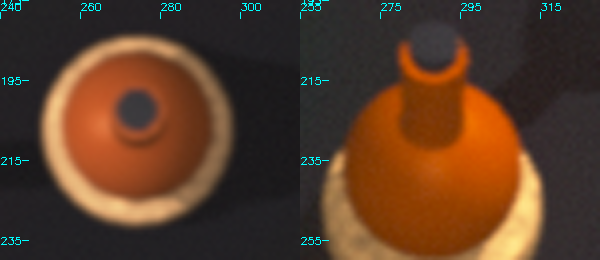

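Run:
```python
from h import *
for n,o in dict(stop=[(274,202),(288.5,205.5)],dash=[(400.7,239.5),(138.2,306)],led=[(410,221.2),(141.2,331.5)],dial=[(427,229),(115,338)]).items():
    P=tri([('t0',*o[0]),('s0',*o[1])]);print(n,P.round(4),np.round(proj('t0',P),1),np.round(proj('s0',P),1))
print('stop152',atz('t0',274,202,.152),atz('s0',288.5,205.5,.152),'cork',atz('t0',274.5,207.7,.026))
print('lip',atz('t0',409,190,.113))
# housing deck corners at z=.07: top picture: back-left, back-right, front-left deck edge, right
for u,v in [(22+0,100),(258,47),(84,294),(304,245)]:print(atz('t0',360+u/4,150+v/4,.07).round(4))
print('rocker',atz('t0',360+158/4,150+334/4,.068))
for u,v in [(172,217)]:print('clear',atz('t0',u,v,.1))
for u,v in [(232,135),(348,128)]:print(atz('t0',u,v,.04))
```

```text
stop [0.5422 0.0205 0.1516] [273.9 202. ] [288.4 205.5]
dash [ 0.4639 -0.2528  0.0677] [400.8 239.5] [138.3 306. ]
led [ 0.5033 -0.2737  0.0688] [409.9 221.1] [141.  331.5]
dial [ 0.4857 -0.3079  0.075 ] [426.8 228.9] [114.7 338.1]
stop152 [0.54211945 0.02041094 0.152     ] [0.54252521 0.02041644 0.152     ] cork [0.54038516 0.01966353 0.026     ]
lip [ 0.56646254 -0.26202469  0.113     ]
[ 0.6055 -0.1801  0.07  ]
[ 0.6329 -0.3103  0.07  ]
[ 0.4991 -0.2106  0.07  ]
[ 0.5239 -0.331   0.07  ]
rocker [ 0.47691076 -0.25041926  0.068     ]
clear [0.51836236 0.23539649 0.1       ]
[0.7053667  0.11309215 0.04      ]
[ 0.71762317 -0.14938527  0.04      ]
```

```bash
cat >> h.py <<'E'
from scipy.spatial.transform import Rotation as Ro
def go(p,az=None):
    s=state();R=Ro.from_rotvec(s['orientation']);d=np.array(p)-s['tool_pos']
    print('t',s['time_s'],'pos',s['tool_pos'].round(4),'F',s['wrist_force'].round(2),'w',s['grip_width'],'q6',s['q'][5].round(2))
    print('travel',(R.inv().apply(d)/.1).round(3))
    if az is not None:
        x=np.array([np.cos(np.radians(az)),np.sin(np.radians(az)),0]);z=np.array([0,0,-1.]);T=Ro.from_matrix(np.c_[x,np.cross(z,x),z])
        print('rot',((R.inv()*T).as_rotvec()/np.pi).round(4))
E
python3 -m creep '{"travel":[[0,0,0],[0,0,0],[0,0,0],[0,0,0],[0,0,0],[0,0,0],[0,0,0],[0,0,0]],"delta_rot":[[0,0,0.055],[0,0,0.055],[0,0,0.055],[0,0,0.055],[0,0,0.055],[0,0,0.055],[0,0,0.055],[0,0,0.055]]}' 1 40
python3 -m creep '{"travel":[[0,0,0],[0,0,0],[0,0,0],[0,0,0],[0,0,0],[0,0,0],[0,0,0],[0,0,0]],"delta_rot":[[0,0,0.051],[0,0,0.051],[0,0,0.051],[0,0,0.051],[0,0,0.051],[0,0,0.051],[0,0,0.051],[0,0,0]]}'
python3 -c "
from h import *
go([.43,-.25,.2],-79.5)"
```

```text
time_s: 1.1
tool_pos: [0.2544, 0.5152, 0.2494]
orientation: [3.111, -0.432, -0.001]
wrist_force: [-0.3, 0.0, 0.4]
grip_width: 0.0
time_s: 2.1
tool_pos: [0.2545, 0.5153, 0.2495]
orientation: [2.412, -2.011, 0.0]
wrist_force: [0.1, 0.2, -0.6]
grip_width: 0.004
t 2.1 pos [0.2545 0.5153 0.2495] F [ 0.08  0.24 -0.56] w 0.0037354258933709234 q6 2.29
travel [ 7.843 -0.352  0.5  ]
rot [ 0.0002 -0.0002 -0.0008]
```

```bash
python3 -m creep '{"travel":[[0.3,-0.02,0],[0.5,-0.02,0],[0.5,-0.02,0],[0.5,-0.02,0],[0.5,-0.02,0],[0.5,-0.02,0],[0.5,-0.02,0],[0.5,-0.02,0]],"delta_rot":[[0,0,0],[0,0,0],[0,0,0],[0,0,0],[0,0,0],[0,0,0],[0,0,0],[0,0,0]]}'
python3 -m creep '{"travel":[[0.55,-0.02,0],[0.55,-0.03,0],[0.55,-0.03,0],[0.55,-0.03,0.1],[0.55,-0.03,0.1],[0.55,-0.03,0.1],[0.5,-0.02,0.1],[0.25,0,0.1]],"delta_rot":[[0,0,0],[0,0,0],[0,0,0],[0,0,0],[0,0,0],[0,0,0],[0,0,0],[0,0,0]]}'
python3 -m creep '{"travel":[[0,0,0],[0,0,0]],"delta_rot":[[0,0,0],[0,0,0]]}'
python3 -c "
from h import *
snap('wrist','w1')
go([.461,-.253,.13],-79.5)
for p in [(.4639,-.2528,.0677),(.5033,-.2737,.0688),(.4857,-.3079,.075)]:print(proj('w1',p))"
```

```text
time_s: 3.1
tool_pos: [0.338, 0.1429, 0.25]
orientation: [-2.415, 2.009, -0.001]
wrist_force: [0.1, 0.1, -0.1]
grip_width: 0.0
time_s: 4.1
tool_pos: [0.4288, -0.2531, 0.1995]
orientation: [2.412, -2.012, -0.0]
wrist_force: [-0.0, 0.1, -1.0]
grip_width: 0.002
time_s: 4.35
tool_pos: [0.4287, -0.2499, 0.2]
orientation: [-2.413, 2.012, 0.001]
wrist_force: [0.5, -0.8, 0.5]
grip_width: -0.001
t 4.4 pos [ 0.4289 -0.2498  0.2003] F [-0.36  0.4   0.73] w -0.0002225537227954754 q6 0.62
travel [ 0.089 -0.31   0.703]
rot [-0.0001  0.     -0.0008]
(np.float64(283.58776439136767), np.float64(169.49668539900014))
(np.float64(319.1788872783659), np.float64(126.09700614687006))
(np.float64(357.803243304827), np.float64(157.44177034255955))
```

View pics/w1.png

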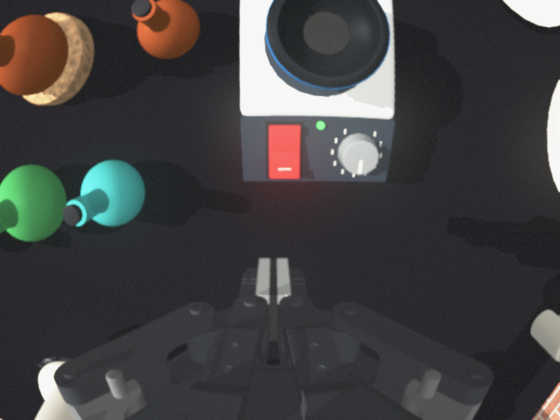

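The wrist view confirms the estimates: the dash is at (285,170) and the LED at (320,126), both as predicted, and the mixer edges line up with the image. I'll press the rocker next.

```bash
python3 -m creep '{"travel":[[0.04,-0.15,0.2],[0.05,-0.16,0.2],[0,0,0.3],[0,0,0.3],[0,0,0.05],[0,0,0]],"delta_rot":[[0,0,0],[0,0,0],[0,0,0],[0,0,0],[0,0,0],[0,0,0]]}'
python3 -m creep '{"travel":[[0,0,0.03],[0,0,0.02],[0,0,0.02],[0,0,0.02]],"delta_rot":[[0,0,0],[0,0,0],[0,0,0],[0,0,0]]}'
```

```text
time_s: 5.15
tool_pos: [0.4614, -0.2538, 0.096]
orientation: [2.412, -2.013, 0.002]
wrist_force: [0.5, 0.0, 0.6]
grip_width: -0.0
time_s: 5.65
tool_pos: [0.4609, -0.2541, 0.086]
orientation: [2.411, -2.014, 0.0]
wrist_force: [0.5, 0.3, -0.4]
grip_width: 0.002
```

```bash
for i in 1 2 3; do python3 -m creep '{"travel":[[0,0,0.01],[0,0,0.01]],"delta_rot":[[0,0,0],[0,0,0]]}' | egrep 'tool_pos|force'; done
```

```text
tool_pos: [0.4607, -0.2543, 0.0844]
wrist_force: [-3.4, 0.8, 5.2]
tool_pos: [0.4606, -0.2544, 0.0829]
wrist_force: [-6.5, 3.0, 14.6]
tool_pos: [0.4607, -0.2545, 0.0826]
wrist_force: [-11.9, 5.5, 26.9]
```

```bash
python3 -m creep '{"travel":[[0,0,-0.1],[0,0,-0.3],[0,0,-0.3],[0.0,0.2,-0.1],[0,0.1,0],[0,0,0]],"delta_rot":[[0,0,0],[0,0,0],[0,0,0],[0,0,0],[0,0,0],[0,0,0]]}'
python3 - <<'E'
from h import *
snap('wrist','w2');snap('scene','s2');go([.461,-.253,.13])
a=cv2.imread('pics/w2.png')[90:240,220:420];b=cv2.imread('pics/s2.png')[285:360,100:200];b0=cv2.imread('pics/s0.png')[285:360,100:200]
r=lambda i,k:cv2.resize(i,None,fx=k,fy=k,interpolation=cv2.INTER_CUBIC)
cv2.imwrite('pics/c3.png',np.vstack([np.hstack([r(b0,4),r(b,4)]),np.pad(r(a,2),((0,0),(0,400),(0,0)))]))
E
```

```text
time_s: 7.15
tool_pos: [0.4307, -0.2591, 0.1592]
orientation: [-2.41, 2.015, 0.002]
wrist_force: [0.1, -0.6, -0.1]
grip_width: -0.002
t 7.25 pos [ 0.4313 -0.259   0.1591] F [ 0.31  0.27 -0.57] w -0.004545392924712835 q6 0.61
travel [-0.006 -0.304  0.291]
```

View pics/c3.png

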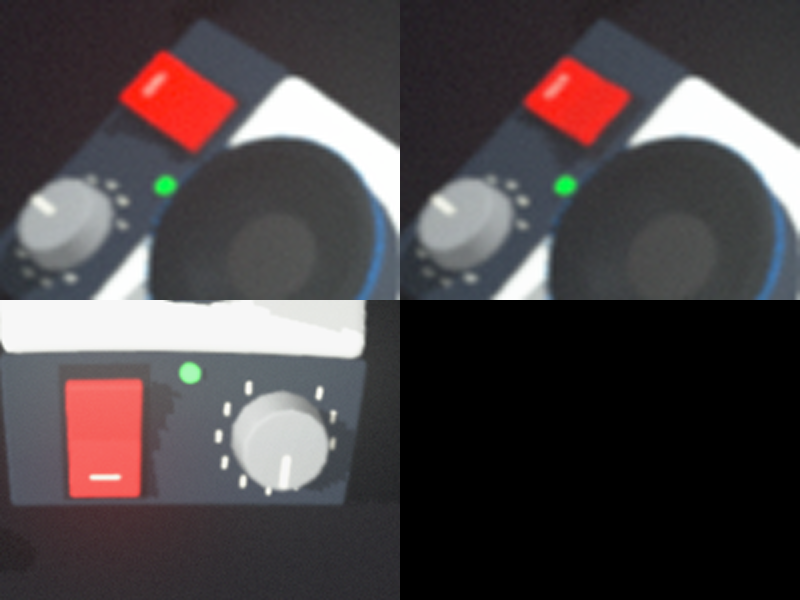

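Run:
```python
from h import *
b=tri([('s0',138.5,306.2),('w1',284.5,169.5)]);a=tri([('s2',139.25,306.5),('w2',272.5,178.5)])
print(b,a)
# back edge corners of rocker (rear-left/rear-right) w2, and front corners
for n,w,s in [('backR after',(220+141/2,90+80/2),(100+188/4,285+146/4)),('frontR after',(220+140/2,90+196/2),(100+125/4,285+102/4)),('frontL after',(220+69/2,90+196/2),(100+168/4,285+57/4)),('backL',(220+66/2,90+80/2),(100+230/4,285+96/4))]:
    print(n,tri([('w2',*w),('s2',*s)]).round(4))
```

```text
[ 0.46404313 -0.25312499  0.06715752] [ 0.46425546 -0.25275934  0.06517067]
backR after [ 0.4991 -0.2584  0.074 ]
frontR after [ 0.4597 -0.2658  0.0636]
frontL after [ 0.4545 -0.242   0.0609]
backL [ 0.4949 -0.2348  0.0755]
```

```bash
python3 -c "
from h import *
go([.4538,-.2555,.087],-79.5)"
python3 -m creep '{"travel":[[0.0,-0.12,0.2],[0.01,-0.11,0.25],[0,0,0.2],[0,0,0.07],[0,0,0]],"delta_rot":[[0,0,0],[0,0,0],[0,0,0],[0,0,0],[0,0,0]]}'| egrep 'tool_pos|force'
for i in 1 2 3 4 5 6; do python3 -m creep '{"travel":[[0,0,0.01],[0,0,0]],"delta_rot":[[0,0,0],[0,0,0]]}' | egrep 'tool_pos|force'; done
```

```text
t 7.25 pos [ 0.4313 -0.259   0.1591] F [ 0.31  0.27 -0.57] w -0.004545392924712835 q6 0.61
travel [ 0.006 -0.229  0.721]
rot [ 0.0002  0.0004 -0.0015]
tool_pos: [0.4541, -0.256, 0.0876]
wrist_force: [0.4, -0.6, -0.6]
tool_pos: [0.4546, -0.2567, 0.0878]
wrist_force: [-1.2, -1.0, 0.1]
tool_pos: [0.4542, -0.2563, 0.0861]
wrist_force: [0.2, 0.2, -0.4]
tool_pos: [0.4542, -0.2562, 0.0849]
wrist_force: [0.1, 0.2, 0.2]
tool_pos: [0.4542, -0.2562, 0.0839]
wrist_force: [0.4, -0.4, 1.1]
tool_pos: [0.4542, -0.2562, 0.0829]
wrist_force: [0.3, 0.5, -0.2]
tool_pos: [0.4542, -0.2562, 0.0819]
wrist_force: [-0.3, -0.2, 0.1]
```

```bash
for i in 1 2 3 4 ; do python3 -m creep '{"travel":[[0,0,0.007],[0,0,0]],"delta_rot":[[0,0,0],[0,0,0]]}' | egrep 'tool_pos|force'; done
```

```text
tool_pos: [0.4543, -0.2564, 0.0815]
wrist_force: [0.3, 0.7, 1.7]
tool_pos: [0.4544, -0.2564, 0.0813]
wrist_force: [-1.8, 1.2, 6.3]
tool_pos: [0.4544, -0.2565, 0.0811]
wrist_force: [-3.5, 3.0, 10.8]
tool_pos: [0.4545, -0.2565, 0.081]
wrist_force: [-5.6, 5.1, 14.3]
```

```bash
python3 -m creep '{"travel":[[0,0,-0.2],[0,0,-0.5],[0,0,-0.5],[-0.3,-0.2,-0.4],[-0.5,-0.27,0],[-0.5,-0.27,0],[-0.5,-0.27,0],[-0.4,-0.2,0]],"delta_rot":[[0,0,0],[0,0,0],[0,0,0],[0,0,0],[0,0,0],[0,0,0],[0,0,0],[0,0,0]]}' -1
python3 -m creep '{"travel":[[-0.3,-0.15,0],[0,0,0],[0,0,0]],"delta_rot":[[0,0,0],[0,0,0],[0,0,0]]}'
python3 -c "
from h import *
snap('wrist','w3')
go([.542,.0203,.22],-79.5)
print(proj('w3',(.542,.0203,.152)),proj('w3',(.542,.0203,.142)),proj('w3',(.5665,-.262,.115)))
t=np.linspace(0,6.28,60)
a=cv2.imread('pics/w3.png')
for i in t:
  for c,r,z in[((.5665,-.262),.041,.110),((.542,.0203),.014,.142),((.542,.0203),.0115,.152)]:
    cv2.circle(a,tuple(int(round(k)) for k in proj('w3',(c[0]+r*np.cos(i),c[1]+r*np.sin(i),z))),0,(255,255,0))
cv2.imwrite('pics/w3b.png',a)"
```

```text
time_s: 11.38
tool_pos: [0.5344, -0.0161, 0.239]
orientation: [-2.412, 2.013, -0.0]
wrist_force: [-0.3, -0.2, -0.2]
grip_width: 1.0
time_s: 11.75
tool_pos: [0.5434, 0.0134, 0.239]
orientation: [2.411, -2.014, -0.0]
wrist_force: [0.7, -0.5, 1.0]
grip_width: 0.997
t 11.8 pos [0.5433 0.013  0.239 ] F [0.65 0.02 0.42] w 1.0021972327303381 q6 1.19
travel [-0.074  0.     0.19 ]
rot [ 0.0001 -0.0001 -0.0017]
(np.float64(261.65513096984546), np.float64(229.1628636796938)) (np.float64(262.09831819432037), np.float64(224.50472666477623)) (np.float64(532.5206714925856), np.float64(237.2766236714749))
```

View pics/w3b.png

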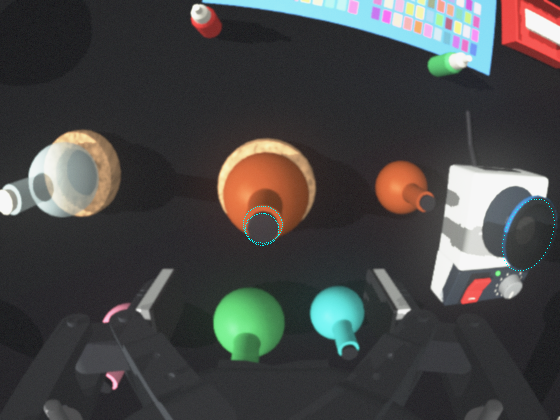

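```bash
python3 -m creep '{"travel":[[-0.074,0,0],[0,0,0.3],[0,0,0.4],[0,0,0.35],[0,0,0.16],[0,0,0]],"delta_rot":[[0,0,0],[0,0,0],[0,0,0],[0,0,0],[0,0,0],[0,0,0]]}' | egrep 'tool_pos|force'
python3 -m creep '{"travel":[[0,0,0],[0,0,0],[0,0,0],[0,0,0],[0,0,0],[0,0,0]],"delta_rot":[[0,0,0],[0,0,0],[0,0,0],[0,0,0],[0,0,0],[0,0,0]]}' 1 60
```

```text
tool_pos: [0.5416, 0.0211, 0.1176]
wrist_force: [0.3, 0.1, 0.4]
time_s: 13.3
tool_pos: [0.5429, 0.0209, 0.1191]
orientation: [-2.411, 2.014, -0.002]
wrist_force: [-0.5, -1.3, 5.5]
grip_width: 0.31
```

```bash
python3 -m creep '{"travel":[[0,0,-0.05],[0,0,-0.1],[0,0,-0.25],[0,0,-0.35],[0,0,-0.4],[0,0,-0.3],[0,0,-0.1],[0,0,0]],"delta_rot":[[0,0,0],[0,0,0],[0,0,0],[0,0,0],[0,0,0],[0,0,0],[0,0,0],[0,0,0]]}'
python3 -c "
from h import *
snap('scene','s4');snap('top','t4')
go([.567,-.262,.28],-79.5)
a=cv2.imread('pics/s4.png')[100:380,90:390];b=cv2.imread('pics/t4.png')[130:270,360:460]
cv2.imwrite('pics/c4.png',np.hstack([cv2.resize(a,None,fx=1.4,fy=1.4),cv2.resize(b,(280,392),interpolation=cv2.INTER_CUBIC)]))"
```

```text
time_s: 14.3
tool_pos: [0.5421, 0.0213, 0.273]
orientation: [-2.411, 2.014, 0.0]
wrist_force: [0.2, -0.1, -1.9]
grip_width: 0.313
t 14.4 pos [0.5414 0.0214 0.2713] F [ 0.12 -0.53 -2.18] w 0.31826190149255446 q6 1.21
travel [ 2.834  0.252 -0.089]
rot [ 0.0009  0.0004 -0.0014]
```

View pics/c4.png

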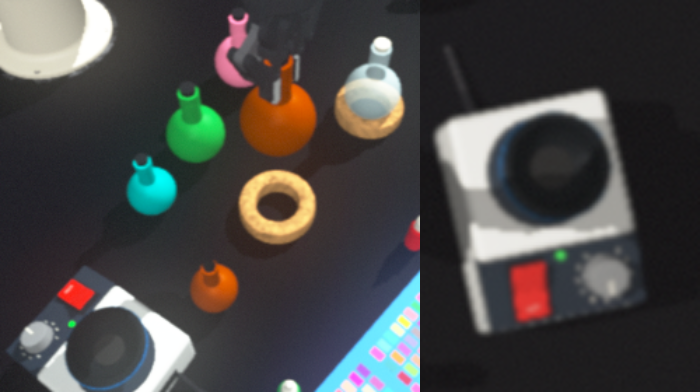

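Run:
```python
from h import *
t=np.linspace(0,6.283,120)
r=lambda i,k:cv2.resize(i,None,fx=k,fy=k,interpolation=cv2.INTER_CUBIC)
out=[]
for f,x,y in[('t0',370,155),('s0',125,310),('w1',250,0)]:
    w=80 if f!='w1' else 160; k=320/w
    a=r(cv2.imread(f'pics/{f}.png')[y:y+w,x:x+w],k)
    d=np.load(f'pics/{f}.npz');M=d['M'];cam=-M[:3,:3].T@M[:3,3]
    c=np.array([.5665,-.262,.110]);ps=[]
    for i in t: # torus silhouette
        e=np.array([np.cos(i),np.sin(i),0]);tan=np.array([-e[1],e[0],0]);q=c+.036*e;v=cam-q;v/=np.linalg.norm(v)
        n=np.cross(tan,v);n/=np.linalg.norm(n);n*=np.sign(n@e);p=q+.005*n
        u=proj(f,p);ps.append(u);cv2.circle(a,(int((u[0]-x+.5)*k),int((u[1]-y+.5)*k)),1,(255,255,0),-1)
    out.append(np.clip(a.astype(float)*1.6,0,255))
cv2.imwrite('pics/c5.png',np.hstack(out)[:, :])
cv2.imwrite('pics/c5.png',cv2.resize(np.hstack(out).astype(np.uint8),(800,267)))
```

```text
[ WARN:0@1.151] global loadsave.cpp:1063 imwrite_ Unsupported depth image for selected encoder is fallbacked to CV_8U.
```

View pics/c5.png

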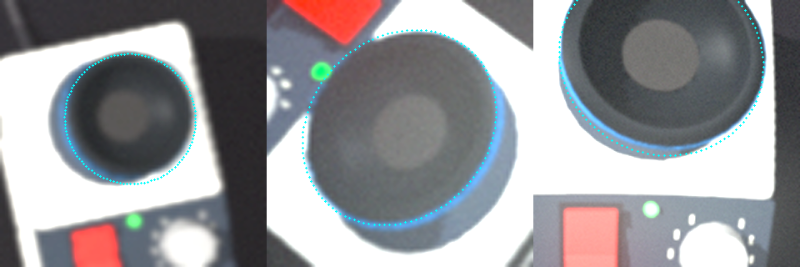

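```bash
python3 -m creep '{"travel":[[0.15,0.01,0],[0.3,0.03,0],[0.45,0.04,0],[0.5,0.05,0],[0.5,0.05,0],[0.45,0.04,0],[0.3,0.02,0],[0.18,0,0]],"delta_rot":[[0,0,0],[0,0,0],[0,0,0],[0,0,0],[0,0,0],[0,0,0],[0,0,0],[0,0,0]]}'
python3 -m creep '{"travel":[[0,0,0],[0,0,0],[0,0,0]],"delta_rot":[[0,0,0],[0,0,0],[0,0,0]]}'
python3 - <<'E'
from h import *
snap('scene','s5');snap('wrist','w5');go([.568,-.2615,.22],-79.5)
a=cv2.imread('pics/s5.png')[170:420,40:290]
cv2.imwrite('pics/c6.png',np.hstack([cv2.resize(a,(400,400),interpolation=cv2.INTER_CUBIC),cv2.resize(cv2.imread('pics/w5.png')[60:340,140:420],(400,400))]))
E
```

```text
time_s: 15.4
tool_pos: [0.5683, -0.2637, 0.272]
orientation: [2.409, -2.016, -0.003]
wrist_force: [0.2, 0.4, -2.3]
grip_width: 0.314
time_s: 15.78
tool_pos: [0.5691, -0.2604, 0.2733]
orientation: [-2.412, 2.012, 0.0]
wrist_force: [-0.7, 0.1, -2.0]
grip_width: 0.313
t 15.875 pos [ 0.5691 -0.2606  0.2734] F [-0.69 -0.49 -2.55] w 0.3140017673164982 q6 0.77
travel [0.007 0.013 0.534]
rot [-0.0001 -0.     -0.001 ]
```

View pics/c6.png

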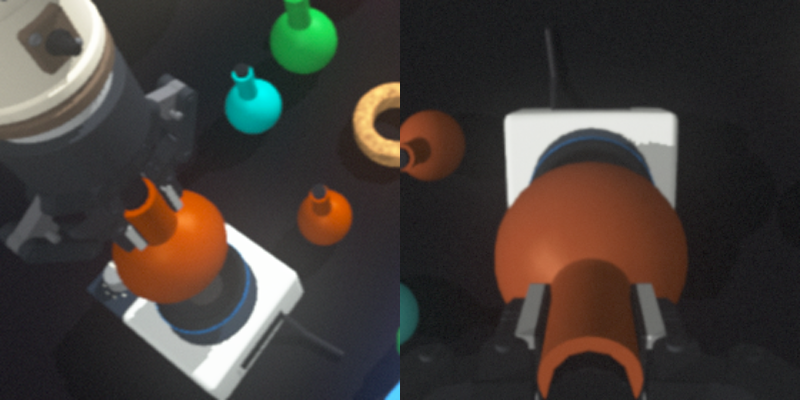

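```bash
python3 -m creep '{"travel":[[0,0.01,0.1],[0,0,0.15],[0,0,0.15],[0,0,0.1],[0,0,0.05],[0,0,0.02],[0,0,0]],"delta_rot":[[0,0,0],[0,0,0],[0,0,0],[0,0,0],[0,0,0],[0,0,0],[0,0,0]]}'| egrep 'tool_pos|force'
for i in 1 2 3 4 ; do python3 -m creep '{"travel":[[0,0,0.015],[0,0,0.015]],"delta_rot":[[0,0,0],[0,0,0]]}' | egrep 'tool_pos|force'; done
```

```text
tool_pos: [0.5682, -0.2619, 0.2166]
wrist_force: [-0.3, 1.1, -2.6]
tool_pos: [0.5681, -0.2618, 0.2135]
wrist_force: [0.1, -0.2, -2.8]
tool_pos: [0.5684, -0.2618, 0.2108]
wrist_force: [0.4, 1.6, 2.3]
tool_pos: [0.5685, -0.2618, 0.2081]
wrist_force: [0.5, 1.3, 4.0]
tool_pos: [0.5685, -0.2618, 0.2049]
wrist_force: [0.5, 1.9, 5.4]
```

```bash
for i in 1 2 ; do python3 -m creep '{"travel":[[0,0,0.01],[0,0,0.01]],"delta_rot":[[0,0,0],[0,0,0]]}' | egrep 'tool_pos|force'; done
for i in 1 2 3; do python3 -m creep '{"travel":[[0,0,0.007],[0,0,0]],"delta_rot":[[0,0,0],[0,0,0]]}' | egrep 'tool_pos|force'; done
```

```text
tool_pos: [0.5686, -0.2618, 0.2032]
wrist_force: [1.1, 3.0, 6.7]
tool_pos: [0.5687, -0.2618, 0.2015]
wrist_force: [0.4, 3.3, 8.3]
tool_pos: [0.5687, -0.2618, 0.201]
wrist_force: [0.6, 3.5, 8.5]
tool_pos: [0.5688, -0.2618, 0.2004]
wrist_force: [0.6, 3.2, 8.7]
tool_pos: [0.5688, -0.2618, 0.1998]
wrist_force: [0.4, 2.7, 9.0]
```

```bash
for i in 1 2 3 4; do python3 -m creep '{"travel":[[0,0,0.006],[0,0,0]],"delta_rot":[[0,0,0],[0,0,0]]}' | egrep 'tool_pos|force'; done
```

```text
tool_pos: [0.5688, -0.2618, 0.1993]
wrist_force: [0.1, 3.2, 10.2]
tool_pos: [0.5688, -0.2618, 0.1988]
wrist_force: [-0.1, 3.5, 10.7]
tool_pos: [0.5689, -0.2618, 0.1983]
wrist_force: [0.5, 3.9, 10.4]
tool_pos: [0.5691, -0.2618, 0.1981]
wrist_force: [-0.2, 3.4, 11.6]
```

```bash
for i in 1 2 3 4; do python3 -m creep '{"travel":[[0,0,0.005],[0,0,0]],"delta_rot":[[0,0,0],[0,0,0]]}' | egrep 'tool_pos|force'; done
```

```text
tool_pos: [0.5692, -0.2618, 0.198]
wrist_force: [0.4, 4.3, 13.4]
tool_pos: [0.5694, -0.2618, 0.1979]
wrist_force: [0.0, 4.6, 14.7]
tool_pos: [0.5694, -0.2618, 0.1978]
wrist_force: [0.1, 5.5, 16.2]
tool_pos: [0.5695, -0.2618, 0.1978]
wrist_force: [-2.3, 5.9, 18.9]
```

The stiffness rose sharply at z 0.198, so the cup is on its stop. I'll take a final look.

```bash
python3 -m creep '{"travel":[[0,0,0],[0,0,0],[0,0,0],[0,0,0]],"delta_rot":[[0,0,0],[0,0,0],[0,0,0],[0,0,0]]}'
python3 - <<'E'
from h import *
snap('scene','s6');snap('wrist','w6')
a=cv2.imread('pics/s6.png')
cv2.imwrite('pics/c7.png',np.hstack([a[150:420,40:400],cv2.imread('pics/w6.png')[:270,100:460]]))
E
```

```text
time_s: 21.5
tool_pos: [0.5696, -0.2618, 0.1978]
orientation: [-2.41, 2.013, -0.007]
wrist_force: [-0.5, 5.9, 18.9]
grip_width: 0.315
```

View pics/c7.png

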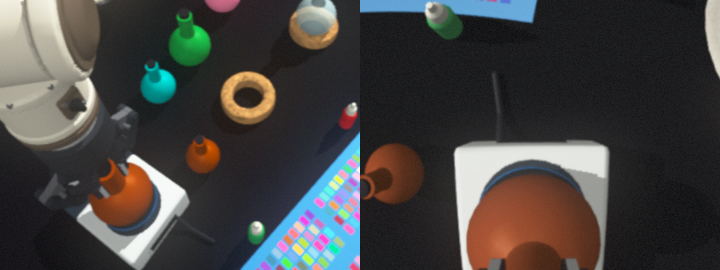

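The flask is seated upright in the cup and still gripped. The bystanders haven't moved and the forces are steady.

```bash
python3 -c "
from h import *
manip.hand_in();s=state();print(s['time_s'],s['wrist_force'],s['tool_pos'])"
```

```text
the job is handed in; nothing more can be done
the job is handed in; nothing more can be done
```

The job is done and handed in at about 21.6 s of robot time. I switched the mixer on, then seated the amber flask in the cup and pressed it to the bottom stop. It is still held by the neck there.

- **Rocker:** I pressed the front half down until it was rigid, peaking at about 27 N. A second press further forward met the hard stop straight away. The pictures show the front half down and the back half raised. That it is fully on is inferred from this, because the joint cannot be read directly.
- **Flask:** Contact with the cup came at about z 0.211. The cup then moved down about 13 mm against the spring, and the force rose sharply at z 0.198. The last reading was steady at about 19 N down and 6 N sideways, with the grip width unchanged and the tool tilted by less than 0.01 rad.
- **Surroundings:** In the last pictures the clear flask and both dropper bottles are in place. I judged this by eye and did not measure it.

My last script's final state reading was refused because the job had already been handed in, so the figures above come from just before that.

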